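# Clear the cold plate of wax offcuts

## Task

Take the scraper block from its shallow dish and use it to wipe all four wax offcuts off the dark cold plate into the catch trough at the plate's end, without pressing hard and without touching the offcuts with the gripper. Then, still holding it, dip the scraper's foot well down into the deep steel rinse pan for a moment (about half of its foot's height or more below the rim), and set it back standing upright in its dish. Leave everything else where it stands.

Things in the scene. Friction and masses are not known exactly. Their poses are not given: they have to be found in the camera images.
- plate: White cold plate fixed to the bench, 202 (x) by 292 mm (y). Dark flat metal top: x -95 to 95, y -100 to 95 mm, 45 mm above the bench. At y = 95 mm the top has an open edge, dropping straight into the catch trough (+y end). A white rim, 6 mm thick, 55 mm above the bench, runs along both sides, the -y end and around the trough. Origin: bench level under x = y = 0 of the top; z up.
- plate_top (a point): Point on the dark top surface above the cold plate's origin, 45 mm above the bench; same axes as the cold plate.
- trough (a point): Centre of the catch trough's floor, 6 mm above the bench; trough inside is 190 mm (x) by 85 mm (y), floor 39 mm below the dark top; same axes as the cold plate.
- scraper: Scraper block standing upright in the shallow dish: a white plastic foot 90 mm wide (x), 26 mm thick (y), 30 mm high, with a black handle on it 46 mm wide (x), 20 mm thick (y), from 30 to 85 mm above its underside. Grip it across the 20 mm. 0.13 to 0.21 kg. Origin: centre of the foot's underside; z up through the handle.
- dish_in (a point): Centre of the inner floor (4 mm above the bench) of the shallow steel dish where the scraper lives: fixed, outside 150 mm (x) by 90 mm (y) by 12 mm high, walls 4 mm.
- pan_rim (a point): Centre of the open mouth, at rim height 60 mm above the bench, of the deep steel rinse pan: fixed, outside 140 mm (x) by 80 mm (y), walls 4 mm, inner floor 56 mm below the rim. It is dry. Dish and pan stand to the left and right of the cold plate, either way round.
- chip1: Loose cream-coloured wax offcut, oblong 30 x 22 x 14 mm, 12 g, lying on the dark top. Origin: centre of its underside.
- chip2: Loose cream-coloured wax offcut, eight-cornered, 34 mm across, 13 mm thick, 12 g, lying on the dark top. Origin: centre of its underside.
- chip3: Loose cream-coloured wax offcut, stepped, about 32 x 24 x 14 mm, 12 g, lying on the dark top. Origin: centre of its underside.
- chip4: Loose cream-coloured wax offcut, skewed, about 33 x 26 x 14 mm, 12 g, lying on the dark top. Origin: centre of its underside.
- jar1: Small clear lidded jar, 44 mm wide, 55 mm high; loose bystander, leave alone. Origin: centre of its underside.
- jar2: Small amber lidded jar, 48 mm wide, 70 mm high; loose bystander, leave alone. Origin: centre of its underside.
- wellplate: Clear multi-well plate, 127 x 85 x 14 mm; loose bystander, leave alone. Origin: centre of its underside.
- slidebox: Grey slide box, 90 x 100 x 34 mm; loose bystander, leave alone. Origin: centre of its underside.
Not all that is in view belongs to the job. What is shaped like the chip4 but brown, purple or red is not meant.

How it is judged (in metres and radians):
On the way, in this order (a step that is already met when the one before it is completed fails the run):
1. all four wax offcuts lie in the catch trough (x of chip1 in the frame of trough between -0.097 and 0.097 m and y of chip1 in the frame of trough between -0.045 and 0.045 m and z of each of chip1, chip2, chip3, chip4 in the frame of trough below 0.034 m and x of chip2 in the frame of trough between -0.097 and 0.097 m and y of chip2 in the frame of trough between -0.045 and 0.045 m and x of chip3 in the frame of trough between -0.097 and 0.097 m and y of chip3 in the frame of trough between -0.045 and 0.045 m and x of chip4 in the frame of trough between -0.097 and 0.097 m and y of chip4 in the frame of trough between -0.045 and 0.045 m), for 0.2 s.
2. the held scraper's underside is inside the rinse pan, at least 12 mm below its rim (x of scraper in the frame of pan_rim between -0.066 and 0.066 m and y of scraper in the frame of pan_rim between -0.036 and 0.036 m and z of scraper in the frame of pan_rim below -0.012 m and contact force between the fingers and scraper above 1 N), for 0.2 s.
At the end, for the whole second after the job is handed in: All four wax offcuts lie in the catch trough, below the level of the dark top (origins less than 34 mm above the trough floor, inside its walls); the scraper stands upright (within 0.1 rad) and at rest in its shallow dish, its underside within 4 mm of the dish floor and within 60 mm of its centre (all of step 1 and horizontal distance between scraper and dish_in below 0.06 m and z of scraper in the frame of dish_in between -0.004 and 0.004 m and angle between scraper's own z axis and vertical below 0.1 rad and linear speed of scraper below 0.02 m/s); the robot touches nothing.
It fails at once if the gripper or arm touches a wax offcut (contact force between any of the fingers, the arm and chip1 above 0.5 N or contact force between any of the fingers, the arm and chip2 above 0.5 N or contact force between any of the fingers, the arm and chip3 above 0.5 N or contact force between any of the fingers, the arm and chip4 above 0.5 N).
It fails at once if the scraper is pressed on the cold plate with more than 80 N (contact force between scraper and plate above 80 N).
It fails at once if a bystander is moved by more than 30 mm (distance of any of jar1, jar2, wellplate, slidebox from where it was at the start of the episode above 0.03 m).
It also fails if it takes over 67 s, if anything falls off the work surface, if the arm or the gripper's body presses on something with over 40 N, if the wrist force passes 120 N, or if a joint passes its speed limit or range.

## Robot

A 6-joint arm with a two-finger parallel gripper is mounted at the origin on the work surface. World frame = base frame: x ahead of the robot, y to its left, z up, the work surface at z = 0. Lengths are in mm, angles in rad, forces in N, time in s.
With the tool pointing down it reaches from about 350 to 975 mm from the base axis. Payload 7.1 kg.
Tool frame: the origin (TCP) lies midway between the tips of the shut fingers; the grasp point (between the pads) lies 19 mm behind it; z points along the fingers, y is the line along which they close (so a half turn about z gives the same grasp; the last joint's range is limited). The gripper opens to 88 mm and grips with 3 to 60 N. Pads are 20 mm wide; open, the fingers measure 115 mm over their backs; the gripper's body (75 mm by 178 mm) begins 61 mm behind the grasp point.
Start: joints at [1.33, 0.423, 1.63, -0, 1.089, -0.019], TCP at [137.46, 609.68, 186.775] pointing down, gripper open.
Joint ranges: [-3, 3], [-0.9, 2.11], [0.09, 2.58], [-1.31, 4.45], [0.11, 2.69], [-2.54, 2.54]. Speed limits (rad/s): [2.39, 2.39, 3.01, 3.14, 3.14, 3.14].

## Interface

Orientations are given as a rotation vector (axis times angle).
In Python, from workcell import get_obs, get_image, camera_params, close_job gives the robot as it stands.
- The arm moves only by the shell command python3 -m creep 'ROWS' [OPENING]. ROWS is a JSON object of lists of equal length, an entry for each row: "delta_pos": the shift along the tool's x, y, z in m, a list of three; "twist": the turn, a rotation vector about the tool's x, y, z in degrees, a list of three. A call has 1 to 20 rows; each row shifts and turns the commanded pose from where the row before left it, along the tool's axes as they then stand; what a row does not reach is not made up. A row lasts 1/12 s, in which the tool goes at most 41.7 mm and 7.16 degrees, less where a joint would pass 70% of its speed; a pose out of reach is approached as far as the arm can. A call with a gripper value outside its range is refused whole. OPENING is the opening, from 0 (shut) to 1 (fully open), set as the call begins (- or left out, the last holds). The fingers move at their own pace and stop on an object; the grip force is fixed at half the most. Time passes only in rows, so rows that do not move let the fingers close. It gives the time, the measured TCP pose, the force, the opening and the grip force at its end, in the units of the state.
- get_obs(): the state, without advancing time (a new reading comes with each control period).
- get_image(name): name is "scene" or "top" or "wrist"; returns (picture, depth): 420x560x3 uint8, red, green, blue; 420x560 float32, mm along the optical axis (not along the pixel's ray), 0 where there is no reading.
- camera_params(name): a dict with "camera_matrix" (3x3 intrinsics, pixels), "extrinsics" (4x4, takes a point from camera to world coordinates). Camera axes: x right, y down, z forward; pixel columns grow to the right and rows downward; lengths in mm; the calibration is good to about 2 mm. A picture is of the moment at which its call begins: read the wrist's pose just before it. camera_params takes no time and is no camera call; for the wrist camera it gives the pose at the moment of the call.
- close_job(): hands the job in; it is judged then, once.
The state is a dict: "t": time; "qpos": joint angles; "qvel": joint speeds; "joint_torque": joint torques, N m; "ee_pos": TCP position; "orientation": TCP orientation; "ft_force": force on the tool from outside, world axes, zero at the start; "moment": the same for the moment, N m; "width": finger opening in mm; "grasp_force": force on a finger pad.
Only numpy, scipy, OpenCV 4.12 (cv2) and the standard library are available. Lean on these libraries where they do the work, as an engineer would, in place of code of your own. Each camera call takes 0.05 s, during which the arm holds its last target. There are 200 camera calls.

## Working session

There is one attempt and no reset: what is moved stays moved. The work goes in short steps, Python scripts to look and compute and a shell command to move; the robot and the scene stay as the last step left them, time stands still between calls to the robot, and variables do not carry over. Pictures are saved under pics/ and viewed, at most 10 in all, crops included, and the job is handed in when it is done.

```bash
ls; mkdir -p pics
python3 - <<'E'
from workcell import *
import cv2,numpy as np
o=get_obs();print(o)
for n in("top","scene"):
    im,d=get_image(n);cv2.imwrite(f"pics/{n}0.png",im[:,:,::-1]);p=camera_params(n);np.savez(f"{n}0.npz",im=im,d=d,K=p["camera_matrix"],T=p["extrinsics"]);print(p)
E
```

```text
pics
{'t': 0.0, 'qpos': array([ 1.33004350e+00,  4.23874055e-01,  1.63069090e+00, -2.52768454e-06,
        1.08860292e+00, -1.89910486e-02]), 'qvel': array([ 0.00051725,  0.00118101,  0.00064693,  0.00103363, -0.00151783,
        0.00196886]), 'joint_torque': array([ 7.57975831e-04, -5.44636595e+01, -2.73660654e+01,  6.43973169e-02,
        2.30050675e-02, -8.55357939e-05]), 'ee_pos': array([137.29007929, 609.09856053, 185.98065591]), 'orientation': array([-3.47604968e-01, -3.12209887e+00,  2.45380617e-03]), 'ft_force': array([ 0.16911608, -0.18175278, -0.05868903]), 'moment': array([-0.0087387 , -0.05744429,  0.00814237]), 'grasp_force': 0.0, 'width': 87.88966165457764}
{'camera_matrix': array([[427.4615011 ,   0.        , 278.54427244],
       [  0.        , 427.4615011 , 209.12201626],
       [  0.        ,   0.        ,   1.        ]]), 'extrinsics': array([[ 2.05813702e-02, -9.90706959e-01,  1.34447492e-01,
         3.71783749e+02],
       [-9.99290549e-01, -2.46266209e-02, -2.84943656e-02,
         2.56294969e+01],
       [ 3.15405537e-02, -1.33765655e-01, -9.90510951e-01,
         1.21914961e+03],
       [ 0.00000000e+00,  0.00000000e+00,  0.00000000e+00,
         1.00000000e+00]])}
{'camera_matrix': array([[405.22717351,   0.        , 280.65096735],
       [  0.        , 405.22717351, 209.09524391],
       [  0.        ,   0.        ,   1.        ]]), 'extrinsics': array([[ 4.24217010e-01,  6.54603821e-01, -6.25726590e-01,
         1.08577564e+03],
       [ 9.05524586e-01, -3.00483070e-01,  2.99558256e-01,
        -2.62881088e+02],
       [ 8.07173230e-03, -6.93688519e-01, -7.20229884e-01,
         7.33932719e+02],
       [ 0.00000000e+00,  0.00000000e+00,  0.00000000e+00,
         1.00000000e+00]])}
```

View pics/top0.png

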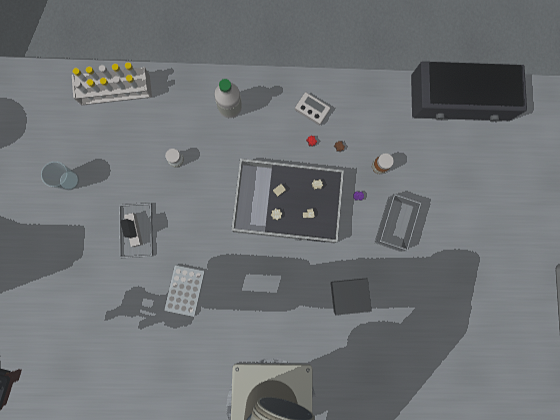

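View pics/scene0.png

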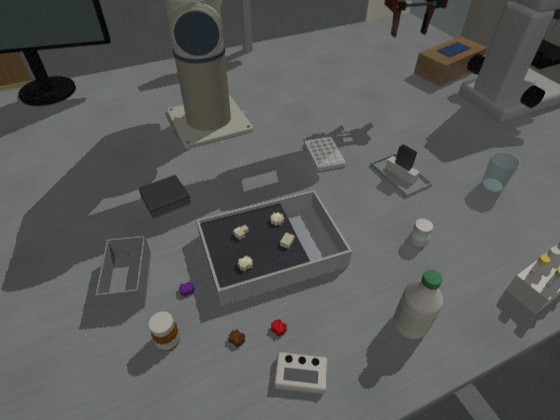

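The top view shows the plate at about (290,200) with its trough on the image left (world +y). The four cream chips are at (279,190), (317,184), (277,214) and (309,213). The dish with the scraper is at (137,230) and the pan at (403,221). The red (312,141), brown (340,146) and purple (359,196) pieces are decoys off the plate.

```bash
cat > h.py <<'E'
import numpy as np,cv2
def cloud(f):
    z=np.load(f);d=z["d"].astype(float);K=z["K"];T=z["T"];v,u=np.mgrid[:d.shape[0],:d.shape[1]]
    P=np.stack([(u-K[0,2])/K[0,0]*d,(v-K[1,2])/K[1,1]*d,d],-1)@T[:3,:3].T+T[:3,3]
    P[d<=0]=np.nan
    return z["im"],P
def rect(Q):
    r=cv2.minAreaRect(Q[:,:2].astype(np.float32));return [np.round(x,1) for x in (r[0],r[1],r[2])],len(Q),np.round(np.nanmedian(Q[:,2]),1)
E
python3 - <<'E'
from h import *
im,P=cloud("top0.npz")
def sel(u0,u1,v0,v1,z0,z1):
    Q=P[v0:v1,u0:u1].reshape(-1,3);return Q[(Q[:,2]>z0)&(Q[:,2]<z1)]
print("bench",np.nanmedian(P[280:340,220:320,2]))
print("plate",rect(sel(225,355,150,250,49,70)))
print("platerim",rect(sel(225,355,150,250,35,70)))
print("top z",np.nanmedian(P[195:205,290:300,2]),"trough z",np.nanmedian(P[190:205,258:265,2]))
print("dish",rect(sel(112,162,195,265,7,20)),rect(sel(112,162,195,265,7,120)))
print("foot",rect(sel(112,162,195,265,28,42)));print("handle",rect(sel(112,162,195,265,75,120)))
print("pan",rect(sel(370,435,185,258,45,75)),rect(sel(370,435,185,258,20,75)))
for c in [(279,190),(317,184),(277,214),(309,213)]:
    u,v=c;Q=P[v-9:v+10,u-9:u+10].reshape(-1,3);I=im[v-9:v+10,u-9:u+10].reshape(-1,3);Q=Q[(I[:,0]>130)]
    print(c,rect(Q))
t=cv2.resize(im[150:250,110:240],None,fx=6,fy=6,interpolation=cv2.INTER_CUBIC)
a=im[195:265,108:168];b=im[150:250,225:355];c=im[185:260,370:440]
f=lambda x,s:cv2.resize(x,None,fx=s,fy=s,interpolation=cv2.INTER_CUBIC)
o=np.zeros((600,800,3),np.uint8)
A=f(b,4.5);o[:A.shape[0],:A.shape[1]]=A[:600]
A=f(a,3.4);o[:A.shape[0],590:590+A.shape[1]]=A
A=f(c,2.9);o[300:300+A.shape[0],590:590+A.shape[1]]=A
cv2.imwrite("pics/crop0.png",o[:,:,::-1])
E
```

```text
bench 0.12116185751119701
plate ([array([556.4, -33.1]), array([292.1, 202.9]), np.float64(85.1)], 1365, np.float64(55.3))
platerim ([array([555.3, -33.1]), array([292.2, 204.6]), np.float64(85.2)], 5672, np.float64(45.9))
top z 45.174718088726195 trough z 6.150568957698397
dish ([array([460.3, 391.6]), array([163.5, 118.6]), np.float64(7.9)], 423, np.float64(10.8)) ([array([460.3, 391.6]), array([163.5, 118.6]), np.float64(7.9)], 863, np.float64(22.1))
foot ([array([465.7, 394.3]), array([90. , 26.4]), np.float64(15.9)], 190, np.float64(34.1))
handle ([array([465.3, 394.7]), array([46. , 21.5]), np.float64(16.9)], 155, np.float64(87.7))
pan ([array([ 501.5, -343.7]), array([ 81.5, 140. ]), np.float64(72.5)], 396, np.float64(58.0)) ([array([ 501.6, -343.4]), array([ 81.6, 140.6]), np.float64(72.9)], 706, np.float64(48.4))
(279, 190) ([array([584.7,  -7.5]), array([23.5, 30.4]), np.float64(44.6)], 84, np.float64(59.3))
(317, 184) ([array([ 602.7, -114.5]), array([26.8, 29.2]), np.float64(21.8)], 76, np.float64(59.0))
(277, 214) ([array([517.7,  -1.4]), array([26.8, 30.3]), np.float64(76.8)], 84, np.float64(57.7))
(309, 213) ([array([520.6, -89.5]), array([22.8, 29.6]), np.float64(1.2)], 78, np.float64(58.9))
```

View pics/crop0.png

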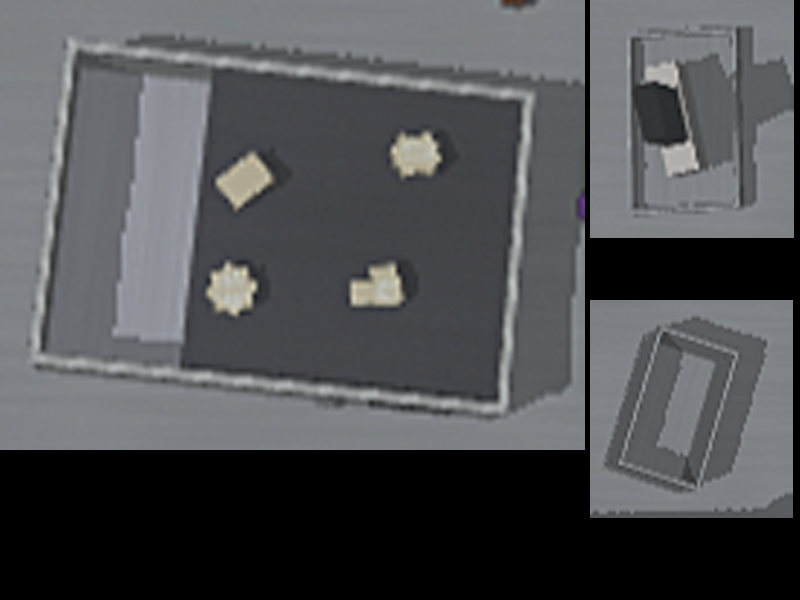

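```bash
cat > go.py <<'E'
import sys,numpy as np
from scipy.spatial.transform import Rotation as R
from workcell import get_obs
# go.py x y z tooly_angle_deg : turn first, then shift in the turned axes (mm)
x,y,z,a=map(float,sys.argv[1:5]);o=get_obs();M=R.from_rotvec(o["orientation"]).as_matrix()
c,s=np.cos(np.radians(a)),np.sin(np.radians(a));G=np.array([[-s,c,0],[c,s,0],[0,0,-1.]])  # cols: x=(-s,c,0)? fixed below
Y=np.array([c,s,0]);Z=np.array([0,0,-1.]);G=np.stack([np.cross(Y,Z),Y,Z],1)
p=o["ee_pos"];d=np.array([x,y,z])-p
print("t %.1f"%o["t"],"p",p.round(1),"tooly",np.degrees(np.arctan2(M[1,1],M[0,1])).round(1),"w",round(o["width"],1),"F",o["ft_force"].round(1))
print("turn deg",np.degrees(R.from_matrix(M.T@G).as_rotvec()).round(1),"shift after turn",(G.T@d).round(1),"shift before turn",(M.T@d).round(1))
E
sed -i '/fixed below/s/;G=.*//' go.py
python3 go.py 465.4 394.6 150 106.4
```

```text
t 0.1 p [137.3 609.2 186.1] tooly 77.3 w 87.5 F [ 0.2 -0.3  0.1]
turn deg [ -0.1  -0.  -29.1] shift after turn [-254.2 -298.5   36.1] shift before turn [-367.3 -137.1   36.2]
```

```bash
python3 -m creep '{"delta_pos":[[0,0,0],[0,0,0],[0,0,0],[0,0,0],[0,0,0],[-0.018,-0.021,0.0024],[-0.018,-0.021,0.0024],[-0.018,-0.021,0.0024],[-0.018,-0.021,0.0024],[-0.018,-0.021,0.0024],[-0.018,-0.021,0.0024],[-0.018,-0.021,0.0024],[-0.018,-0.021,0.0024],[-0.018,-0.021,0.0024],[-0.018,-0.021,0.0024],[-0.018,-0.021,0.0024],[-0.018,-0.021,0.0024],[-0.018,-0.021,0.0024],[-0.018,-0.021,0.0024],[0,0,0]],"twist":[[0,0,-5.8],[0,0,-5.8],[0,0,-5.8],[0,0,-5.8],[0,0,-5.8],[0,0,0],[0,0,0],[0,0,0],[0,0,0],[0,0,0],[0,0,0],[0,0,0],[0,0,0],[0,0,0],[0,0,0],[0,0,0],[0,0,0],[0,0,0],[0,0,0],[0,0,0]]}' 1
python3 go.py 465.4 394.6 47 106.4
python3 - <<'E'
from workcell import *
import cv2,numpy as np
p=camera_params("wrist");im,d=get_image("wrist");np.savez("w1.npz",im=im,d=d,K=p["camera_matrix"],T=p["extrinsics"])
from h import *
im,P=cloud("w1.npz");Q=P.reshape(-1,3);Q=Q[(abs(Q[:,0]-465)<70)&(abs(Q[:,1]-394)<60)]
print("handle",rect(Q[(Q[:,2]>84)&(Q[:,2]<94)]));print("foot",rect(Q[(Q[:,2]>30)&(Q[:,2]<38)]))
cv2.imwrite("pics/w1.png",im[:,:,::-1])
E
```

```text
t: 1.77
ee_pos: [465.0, 395.6, 152.4]
orientation: [-0.44, 3.11, -0.002]
ft_force: [-0.1, 0.7, -0.2]
width: 87.8
grasp_force: 0.0
t 1.8 p [465.  395.6 152.4] tooly 106.1 w 87.8 F [-0.1  0.7 -0.2]
turn deg [-0.1  0.  -0.3] shift after turn [-1.000e-01 -1.100e+00  1.054e+02] shift before turn [-1.000e-01 -9.000e-01  1.054e+02]
handle ([array([465.7, 395.4]), array([45.5, 19. ]), np.float64(16.3)], 1087, np.float64(89.2))
foot ([array([466. , 395.7]), array([90.1, 25.9]), np.float64(16.4)], 770, np.float64(34.4))
```

The wrist depth agrees with the top view: handle at (465.8, 395.5), yaw 16.3°, top at z = 89. Next I descend and grip.

```bash
python3 -m creep '{"delta_pos":[[0,0,0.015],[0,0,0.015],[0,0,0.015],[0,0,0.015],[0,0,0.015],[0,0,0.015],[0,0,0.015],[0,0,0],[0,0,0]],"twist":[[0,0,0],[0,0,0],[0,0,0],[0,0,0],[0,0,0],[0,0,0],[0,0,0],[0,0,0],[0,0,0]]}' 1
python3 -m creep '{"delta_pos":[[0,0,0],[0,0,0],[0,0,0],[0,0,0],[0,0,0],[0,0,0],[0,0,0],[0,0,0],[0,0,0],[0,0,0]],"twist":[[0,0,0],[0,0,0],[0,0,0],[0,0,0],[0,0,0],[0,0,0],[0,0,0],[0,0,0],[0,0,0],[0,0,0]]}' 0
```

```text
t: 2.57
ee_pos: [460.5, 398.3, 47.6]
orientation: [0.446, -3.108, 0.002]
ft_force: [-0.5, 1.2, -0.5]
width: 87.9
grasp_force: 0.0
t: 3.4
ee_pos: [461.8, 398.1, 48.1]
orientation: [0.445, -3.11, 0.0]
ft_force: [0.1, 0.1, 0.7]
width: 24.4
grasp_force: 0.1
```

```bash
python3 -m creep '{"delta_pos":[[0,0,0],[0,0,0],[0,0,0],[0,0,0],[0,0,0],[0,0,0]],"twist":[[0,0,0],[0,0,0],[0,0,0],[0,0,0],[0,0,0],[0,0,0]]}' 0
python3 go.py 461 398 150 106.2
```

```text
t: 3.9
ee_pos: [461.8, 398.1, 48.1]
orientation: [0.445, -3.11, 0.0]
ft_force: [0.2, 0.2, -0.8]
width: 20.0
grasp_force: 29.9
t 3.9 p [461.8 398.1  48.1] tooly 106.3 w 20.0 F [ 0.2  0.2 -0.8]
turn deg [-0.  -0.   0.1] shift after turn [ 8.000e-01  1.000e-01 -1.019e+02] shift before turn [ 8.000e-01  1.000e-01 -1.019e+02]
```

```bash
python3 -m creep '{"delta_pos":[[0,0,-0.01],[0,0,-0.015],[0,0,-0.015],[0,0,-0.015],[0,0,-0.015],[0,0,-0.015],[0,0,-0.015],[0,0,0],[0,0,0],[0,0,0]],"twist":[[0,0,0],[0,0,0],[0,0,0],[0,0,0],[0,0,0],[0,0,0],[0,0,0],[0,0,0],[0,0,0],[0,0,0]]}'
python3 - <<'E'
from workcell import *
import cv2,numpy as np
p=camera_params("wrist");o=get_obs();im,d=get_image("wrist");np.savez("w2.npz",im=im,d=d,K=p["camera_matrix"],T=p["extrinsics"])
from h import *
im,P=cloud("w2.npz");Q=P.reshape(-1,3);e=o["ee_pos"];print(e);rel=Q-e
m=(abs(rel[:,0])<80)&(abs(rel[:,1])<60)&(rel[:,2]<0)&(rel[:,2]>-40)
h=rel[m];print(np.histogram(h[:,2],bins=np.arange(-40,1,4)))
f=h[abs(h[:,2]+14)<6];print("foot rel",rect(f))
cv2.imwrite("pics/w2.png",im[:,:,::-1])
E
python3 go.py 587.9 -152.2 150 85.1
```

```text
t: 4.73
ee_pos: [461.4, 397.8, 147.7]
orientation: [0.445, -3.109, 0.001]
ft_force: [-1.4, -0.5, -1.7]
width: 19.6
grasp_force: 29.9
[461.38513083 397.83441329 147.6649194 ]
(array([  29,   29,   21,   26,   31,   35, 1334,   74,   37,   48]), array([-40, -36, -32, -28, -24, -20, -16, -12,  -8,  -4,   0]))
foot rel ([array([-14.8,  -6.8]), array([51.7, 26. ]), np.float64(16.2)], 1443, np.float64(-13.2))
t 4.8 p [461.2 397.6 147.3] tooly 106.3 w 19.3 F [ 0.3  0.4 -2.2]
turn deg [-0.1 -0.1 21.2] shift after turn [-173.2 -537.    -2.7] shift before turn [  32.6 -563.3   -2.3]
```

View pics/w2.png

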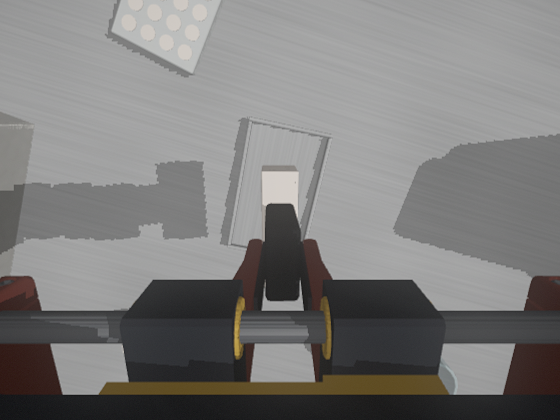

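The scraper is held straight: foot end at (280,175), handle between the fingers, dish below and empty. The foot centre is about 3 mm along the scraper's +x from the TCP.

```bash
python3 -m creep '{"delta_pos":[[0,0,0],[0,0,0],[0,0,0],[0,0,0],[-0.01,-0.033,0],[-0.01,-0.033,0],[-0.01,-0.033,0],[-0.01,-0.033,0],[-0.01,-0.033,0],[-0.01,-0.033,0],[-0.01,-0.033,0],[-0.01,-0.033,0],[-0.01,-0.033,0],[-0.01,-0.033,0],[-0.01,-0.033,0],[-0.01,-0.033,0],[-0.01,-0.033,0],[-0.01,-0.033,0],[-0.01,-0.033,0],[-0.01,-0.033,0]],"twist":[[0,0,5.3],[0,0,5.3],[0,0,5.3],[0,0,5.3],[0,0,0],[0,0,0],[0,0,0],[0,0,0],[0,0,0],[0,0,0],[0,0,0],[0,0,0],[0,0,0],[0,0,0],[0,0,0],[0,0,0],[0,0,0],[0,0,0],[0,0,0],[0,0,0]]}'
python3 go.py 585.2 -149.9 110 85.1
```

```text
t: 6.45
ee_pos: [575.4, -143.2, 147.0]
orientation: [-0.135, -3.137, -0.001]
ft_force: [-0.1, -0.3, -1.6]
width: 19.4
grasp_force: 29.9
t 6.5 p [ 575.4 -143.2  147. ] tooly 85.1 w 19.4 F [-0.1 -0.3 -1.6]
turn deg [ 0.  -0.1 -0. ] shift after turn [-10.4  -5.9  37. ] shift before turn [-10.4  -5.9  36.9]
```

```bash
python3 -m creep '{"delta_pos":[[-0.005,-0.003,0],[-0.005,-0.003,0],[0,0,0.012],[0,0,0.012],[0,0,0.012],[0,0,0],[0,0,0],[0,0,0]],"twist":[[0,0,0],[0,0,0],[0,0,0],[0,0,0],[0,0,0],[0,0,0],[0,0,0],[0,0,0]]}'
python3 go.py 585.2 -149.9 91.5 85.1
python3 - <<'E'
from workcell import *
import cv2,numpy as np
im,d=get_image("top");p=camera_params("top");np.savez("top1.npz",im=im,d=d,K=p["camera_matrix"],T=p["extrinsics"])
a,_=get_image("scene");f=lambda x:cv2.resize(x,(400,300),interpolation=cv2.INTER_CUBIC)
cv2.imwrite("pics/s1.png",np.hstack([f(im[140:245,220:360]),f(a[165:345,150:390])])[:,:,::-1])
E
```

```text
t: 7.12
ee_pos: [585.4, -147.7, 111.9]
orientation: [-0.133, -3.138, -0.0]
ft_force: [-0.3, 0.8, -1.0]
width: 19.8
grasp_force: 29.9
t 7.1 p [ 585.4 -147.7  111.9] tooly 85.1 w 19.8 F [-0.3  0.8 -1. ]
turn deg [ 0. -0.  0.] shift after turn [ 0.  -2.2 20.4] shift before turn [-0.  -2.2 20.4]
```

View pics/s1.png

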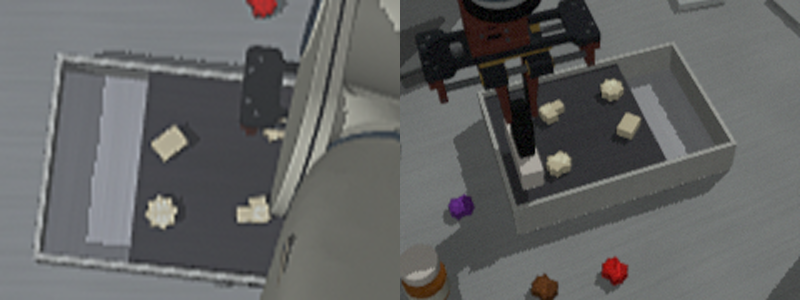

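The right half (scene camera) shows the foot behind the near chip at (558,163), clear of the rims. I descend and make the first stroke.

```bash
python3 -m creep '{"delta_pos":[[0,-0.002,0.006],[0,0,0.006],[0,0,0.005],[0,0,0.002],[0,0,0],[0,0,0]],"twist":[[0,0,0],[0,0,0],[0,0,0],[0,0,0],[0,0,0],[0,0,0]]}'
python3 go.py 585.2 -149.9 91.5 85.1
```

```text
t: 7.72
ee_pos: [585.2, -150.4, 92.9]
orientation: [-0.135, -3.138, -0.0]
ft_force: [-0.8, -0.2, -1.7]
width: 19.7
grasp_force: 29.9
t 7.7 p [ 585.2 -150.4   92.9] tooly 85.1 w 19.7 F [-0.8 -0.2 -1.7]
turn deg [ 0. -0. -0.] shift after turn [-0.   0.5  1.4] shift before turn [-0.   0.5  1.4]
```

```bash
python3 -m creep '{"delta_pos":[[0,0.005,0.001],[0,0.01,0],[0,0.01,0],[0,0.01,0],[0,0.01,0],[0,0.01,0],[0,0.01,0],[0,0.01,0],[0,0.01,0],[0,0.01,0],[0,0.01,0],[0,0.01,0],[0,0.01,0],[0,0.01,0],[0,0.01,0],[0,0.01,0],[0,0.01,0],[0,0.01,0],[0,0.01,0],[0,0.005,0]],"twist":[[0,0,0],[0,0,0],[0,0,0],[0,0,0],[0,0,0],[0,0,0],[0,0,0],[0,0,0],[0,0,0],[0,0,0],[0,0,0],[0,0,0],[0,0,0],[0,0,0],[0,0,0],[0,0,0],[0,0,0],[0,0,0],[0,0,0],[0,0,0]]}'
python3 - <<'E'
from workcell import *
import cv2,numpy as np
im,d=get_image("top");a,_=get_image("scene");f=lambda x:cv2.resize(x,(400,300),interpolation=cv2.INTER_CUBIC)
cv2.imwrite("pics/s2.png",np.hstack([f(im[140:245,220:360]),f(a[165:345,150:390])])[:,:,::-1])
E
python3 go.py 585.2 -149.9 91.5 85.1
```

```text
t: 9.38
ee_pos: [601.7, 40.4, 92.2]
orientation: [0.134, 3.139, 0.0]
ft_force: [-0.5, 0.3, -1.8]
width: 19.7
grasp_force: 29.9
t 9.5 p [601.7  39.9  92.1] tooly 85.2 w 19.7 F [-0.2 -0.2 -1.6]
turn deg [0.  0.  0.1] shift after turn [   0.2 -190.5    0.6] shift before turn [   0.4 -190.5    0.6]
```

View pics/s2.png

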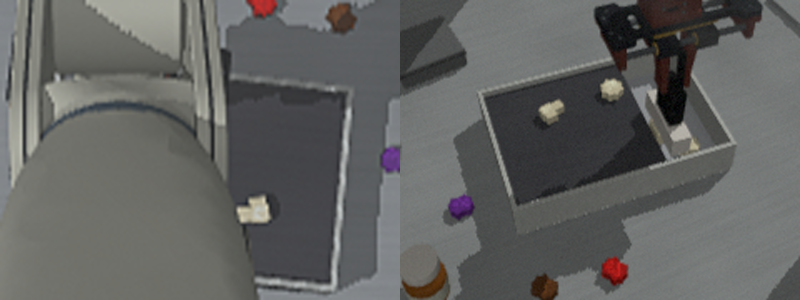

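Chips 2 of 4 are in the trough at about (690,145) in the scene half; the other two lie undisturbed at (551,111) and (611,90). I raise the scraper and go back for stroke 2.

```bash
python3 -m creep '{"delta_pos":[[0,0,-0.015],[0,0,-0.015],[0,0,-0.015],[0.010,-0.020,0],[0.010,-0.020,0],[0.010,-0.020,0],[0.010,-0.020,0],[0.010,-0.020,0],[0.010,-0.020,0],[0.010,-0.020,0],[0.010,-0.020,0],[0.004,-0.020,0],[0,0,0],[0,0,0],[0,0,0]],"twist":[[0,0,0],[0,0,0],[0,0,0],[0,0,0],[0,0,0],[0,0,0],[0,0,0],[0,0,0],[0,0,0],[0,0,0],[0,0,0],[0,0,0],[0,0,0],[0,0,0],[0,0,0]]}'
python3 go.py 502 -136.8 91.5 85.1
```

```text
t: 10.73
ee_pos: [502.7, -133.2, 137.3]
orientation: [0.136, 3.138, 0.0]
ft_force: [-0.7, 0.6, -1.2]
width: 19.6
grasp_force: 29.9
t 10.7 p [ 502.7 -133.2  137.3] tooly 85.0 w 19.6 F [-0.7  0.6 -1.2]
turn deg [ 0.   0.  -0.1] shift after turn [ 0.4 -3.7 45.8] shift before turn [ 0.4 -3.7 45.8]
```

```bash
python3 -m creep '{"delta_pos":[[0,-0.0035,0.01],[0,0,0.01],[0,0,0.01],[0,0,0.008],[0,0,0.005],[0,0,0.002],[0,0,0],[0,0,0]],"twist":[[0,0,0],[0,0,0],[0,0,0],[0,0,0],[0,0,0],[0,0,0],[0,0,0],[0,0,0]]}'
python3 go.py 502 -136.8 91.5 85.1
```

```text
t: 11.4
ee_pos: [502.3, -136.7, 92.1]
orientation: [-0.134, -3.139, -0.0]
ft_force: [0.1, -0.2, -1.9]
width: 19.6
grasp_force: 29.9
t 11.4 p [ 502.3 -136.7   92.1] tooly 85.1 w 19.6 F [ 0.1 -0.2 -1.9]
turn deg [ 0. -0. -0.] shift after turn [ 0.3 -0.2  0.6] shift before turn [ 0.3 -0.2  0.6]
```

```bash
python3 -m creep '{"delta_pos":[[0,0.005,0],[0,0.01,0],[0,0.01,0],[0,0.01,0],[0,0.01,0],[0,0.01,0],[0,0.01,0],[0,0.01,0],[0,0.01,0],[0,0.01,0],[0,0.01,0],[0,0.01,0],[0,0.01,0],[0,0.01,0],[0,0.01,0],[0,0.01,0],[0,0.01,0],[0,0.01,0],[0,0.01,0],[0,0.004,0]],"twist":[[0,0,0],[0,0,0],[0,0,0],[0,0,0],[0,0,0],[0,0,0],[0,0,0],[0,0,0],[0,0,0],[0,0,0],[0,0,0],[0,0,0],[0,0,0],[0,0,0],[0,0,0],[0,0,0],[0,0,0],[0,0,0],[0,0,0],[0,0,0]]}'
python3 -m creep '{"delta_pos":[[0,0,-0.015],[0,0,-0.015],[0,0,-0.015],[0,0,-0.015],[0,-0.03,0],[0,-0.035,0],[0,-0.035,0],[0,-0.035,0],[0,-0.035,0],[0,-0.03,0]],"twist":[[0,0,0],[0,0,0],[0,0,0],[0,0,0],[0,0,0],[0,0,0],[0,0,0],[0,0,0],[0,0,0],[0,0,0]]}'
python3 - <<'E'
from workcell import *
import cv2,numpy as np
im,d=get_image("top");a,_=get_image("scene");f=lambda x:cv2.resize(x,(400,300),interpolation=cv2.INTER_CUBIC)
p=camera_params("top");np.savez("top2.npz",im=im,d=d,K=p["camera_matrix"],T=p["extrinsics"])
cv2.imwrite("pics/s3.png",np.hstack([f(im[140:245,220:360]),f(a[165:345,150:390])])[:,:,::-1])
E
python3 go.py 501.6 -343.5 150 72.6
```

```text
t: 13.07
ee_pos: [518.5, 53.0, 92.2]
orientation: [0.133, 3.139, 0.0]
ft_force: [-0.0, 0.5, -0.9]
width: 19.6
grasp_force: 29.9
t: 13.9
ee_pos: [500.9, -149.6, 152.3]
orientation: [0.135, 3.138, -0.001]
ft_force: [0.6, 0.5, -0.4]
width: 19.6
grasp_force: 29.9
t 14.0 p [ 501.1 -151.2  152.3] tooly 84.9 w 19.3 F [ 0.8 -0.5 -1.9]
turn deg [-0.1  0.  12.3] shift after turn [ -58.  -183.3    2.3] shift before turn [ -17.7 -191.5    2.5]
```

View pics/s3.png

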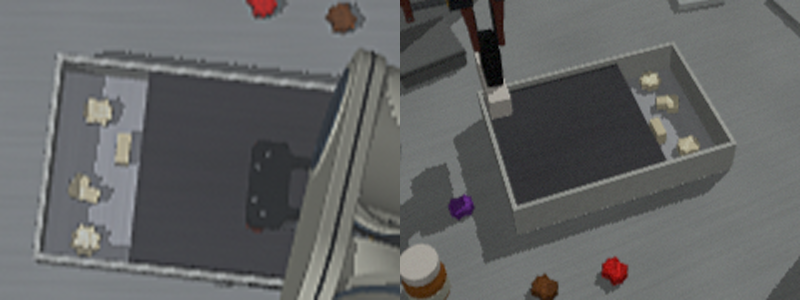

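All four chips lie in the trough: (99,111), (124,148), (85,188) and (85,238) in the left half, and the dark top is empty. Next is the pan.

```bash
python3 -m creep '{"delta_pos":[[0,0,0],[0,0,0],[-0.007,-0.023,0],[-0.007,-0.023,0],[-0.007,-0.023,0],[-0.007,-0.023,0],[-0.007,-0.023,0],[-0.007,-0.023,0],[-0.007,-0.023,0],[-0.006,-0.022,0],[0,0,0],[0,0,0],[0,0,0]],"twist":[[0,0,6.1],[0,0,6.2],[0,0,0],[0,0,0],[0,0,0],[0,0,0],[0,0,0],[0,0,0],[0,0,0],[0,0,0],[0,0,0],[0,0,0],[0,0,0]]}'
python3 go.py 498.7 -342.6 82 72.6
```

```text
t: 15.08
ee_pos: [499.5, -337.6, 151.8]
orientation: [-0.47, -3.105, -0.001]
ft_force: [-0.1, 0.1, -1.4]
width: 19.3
grasp_force: 29.9
t 15.1 p [ 499.5 -337.6  151.8] tooly 72.8 w 19.3 F [-0.1  0.1 -1.4]
turn deg [ 0.  -0.1  0.2] shift after turn [-0.7 -5.  69.8] shift before turn [-0.8 -5.  69.8]
```

```bash
python3 -m creep '{"delta_pos":[[-0.001,-0.005,0],[0,0,0.012],[0,0,0.012],[0,0,0.012],[0,0,0.012],[0,0,0.012],[0,0,0.01],[0,0,0],[0,0,0],[0,0,0],[0,0,0],[0,0,0],[0,0,0]],"twist":[[0,0,0],[0,0,0],[0,0,0],[0,0,0],[0,0,0],[0,0,0],[0,0,0],[0,0,0],[0,0,0],[0,0,0],[0,0,0],[0,0,0],[0,0,0]]}'
python3 go.py 461.4 398.1 150 106.3
```

```text
t: 16.17
ee_pos: [499.5, -344.1, 82.8]
orientation: [0.47, 3.105, -0.001]
ft_force: [0.1, 0.9, -0.9]
width: 19.5
grasp_force: 29.9
t 16.2 p [ 499.5 -344.1   82.8] tooly 72.8 w 19.5 F [ 0.1  0.9 -0.9]
turn deg [ -0.    0.1 -33.5] shift after turn [-171.8  723.1  -67.2] shift before turn [255.9 697.7 -67.7]
```

```bash
python3 -m creep '{"delta_pos":[[0,0,-0.012],[0,0,-0.014],[0,0,-0.014],[0,0,-0.014],[0,0,-0.014],[0,0,0],[0,0,0],[0,0,0],[0,0,0],[0,0,0],[0,0,0],[-0.0072,0.03,0],[-0.0072,0.03,0],[-0.0072,0.03,0],[-0.0072,0.03,0],[-0.0072,0.03,0],[-0.0072,0.03,0],[-0.0072,0.03,0],[-0.0072,0.03,0],[-0.0072,0.03,0]],"twist":[[0,0,0],[0,0,0],[0,0,0],[0,0,0],[0,0,0],[0,0,0],[0,0,-6.7],[0,0,-6.7],[0,0,-6.7],[0,0,-6.7],[0,0,-6.7],[0,0,0],[0,0,0],[0,0,0],[0,0,0],[0,0,0],[0,0,0],[0,0,0],[0,0,0],[0,0,0]]}'
python3 -m creep '{"delta_pos":[[-0.0072,0.03,0],[-0.0072,0.03,0],[-0.0072,0.03,0],[-0.0072,0.03,0],[-0.0072,0.03,0],[-0.0072,0.03,0],[-0.0072,0.03,0],[-0.0072,0.03,0],[-0.0072,0.03,0],[-0.0072,0.03,0],[-0.0072,0.03,0],[-0.0072,0.03,0],[-0.0072,0.03,0],[-0.0072,0.03,0],[0,0,0],[0,0,0],[0,0,0]],"twist":[[0,0,0],[0,0,0],[0,0,0],[0,0,0],[0,0,0],[0,0,0],[0,0,0],[0,0,0],[0,0,0],[0,0,0],[0,0,0],[0,0,0],[0,0,0],[0,0,0],[0,0,0],[0,0,0],[0,0,0]]}'
python3 go.py 461.4 398.1 50 106.3
```

```text
t: 17.83
ee_pos: [485.2, -65.1, 150.3]
orientation: [-0.445, 3.11, -0.0]
ft_force: [0.0, 0.6, -2.0]
width: 19.5
grasp_force: 29.9
t: 19.25
ee_pos: [464.0, 364.3, 149.8]
orientation: [0.446, -3.109, 0.001]
ft_force: [0.0, -0.2, -2.0]
width: 19.7
grasp_force: 29.9
t 19.2 p [464.  364.3 149.8] tooly 106.3 w 19.7 F [ 0.  -0.2 -2. ]
turn deg [-0.  -0.1  0. ] shift after turn [-7.  33.2 99.8] shift before turn [-7.1 33.3 99.8]
```

```bash
python3 -m creep '{"delta_pos":[[-0.0035,0.0165,0],[-0.0035,0.0165,0],[0,0,0],[0,0,0.02],[0,0,0.02],[0,0,0.02],[0,0,0.015],[0,0,0.01],[0,0,0.005],[0,0,0.003],[0,0,0],[0,0,0],[0,0,0]],"twist":[[0,0,0],[0,0,0],[0,0,0],[0,0,0],[0,0,0],[0,0,0],[0,0,0],[0,0,0],[0,0,0],[0,0,0],[0,0,0],[0,0,0],[0,0,0]]}'
python3 go.py 461.4 398.1 48.1 106.3
```

```text
t: 20.33
ee_pos: [462.5, 399.0, 58.1]
orientation: [-0.445, 3.109, 0.001]
ft_force: [-0.4, -0.6, -1.4]
width: 19.3
grasp_force: 29.9
t 20.3 p [462.5 399.   58.1] tooly 106.3 w 19.3 F [-0.4 -0.6 -1.4]
turn deg [ 0.   0.1 -0. ] shift after turn [ 1.4 -0.5 10. ] shift before turn [ 1.4 -0.6 10. ]
```

```bash
python3 -m creep '{"delta_pos":[[0.001,0,0.003],[0,0,0.003],[0,0,0.002],[0,0,0.001],[0,0,0],[0,0,0],[0,0,0],[0,0,0]],"twist":[[0,0,0],[0,0,0],[0,0,0],[0,0,0],[0,0,0],[0,0,0],[0,0,0],[0,0,0]]}'
python3 go.py 461.4 398.1 48.1 106.3
```

```text
t: 21.0
ee_pos: [461.0, 398.3, 48.2]
orientation: [0.445, -3.11, 0.0]
ft_force: [-0.2, 0.3, -1.0]
width: 19.5
grasp_force: 29.9
t 21.0 p [461.  398.3  48.2] tooly 106.3 w 19.5 F [-0.2  0.3 -1. ]
turn deg [ 0. -0. -0.] shift after turn [-0.3 -0.3  0.1] shift before turn [-0.3 -0.3  0.1]
```

```bash
python3 -m creep '{"delta_pos":[[0,0,0.0005],[0,0,0],[0,0,0]],"twist":[[0,0,0],[0,0,0],[0,0,0]]}'
python3 -m creep '{"delta_pos":[[0,0,0],[0,0,0],[0,0,0],[0,0,0],[0,0,0],[0,0,0],[0,0,0],[0,0,0],[0,0,0],[0,0,0],[0,0,0],[0,0,0]],"twist":[[0,0,0],[0,0,0],[0,0,0],[0,0,0],[0,0,0],[0,0,0],[0,0,0],[0,0,0],[0,0,0],[0,0,0],[0,0,0],[0,0,0]]}' 1
```

```text
t: 21.25
ee_pos: [461.1, 398.3, 48.1]
orientation: [-0.445, 3.11, 0.0]
ft_force: [-1.5, -0.9, 5.1]
width: 19.5
grasp_force: 30.0
t: 22.25
ee_pos: [461.0, 398.3, 47.7]
orientation: [-0.445, 3.11, 0.0]
ft_force: [-0.6, -1.2, 0.4]
width: 88.0
grasp_force: 0.0
```

Contact on the dish floor was felt (+5 N) and the gripper is open. I retreat upward and check.

```bash
python3 -m creep '{"delta_pos":[[0,0,-0.01],[0,0,-0.02],[0,0,-0.02],[0,0,-0.02],[0,0,-0.02],[0,0,-0.02],[0,0,-0.02],[0,0,0],[0,0,0],[0,0,0]],"twist":[[0,0,0],[0,0,0],[0,0,0],[0,0,0],[0,0,0],[0,0,0],[0,0,0],[0,0,0],[0,0,0],[0,0,0]]}'
python3 - <<'E'
from workcell import *
import cv2,numpy as np
from h import *
p=camera_params("wrist");im,d=get_image("wrist");np.savez("w3.npz",im=im,d=d,K=p["camera_matrix"],T=p["extrinsics"])
w,P=cloud("w3.npz");Q=P.reshape(-1,3);Q=Q[(abs(Q[:,0]-465)<70)&(abs(Q[:,1]-394)<60)]
print("handle",rect(Q[(Q[:,2]>84)&(Q[:,2]<94)]));print("foot",rect(Q[(Q[:,2]>30)&(Q[:,2]<38)]))
a,_=get_image("scene");f=lambda x:cv2.resize(x,(400,300))
cv2.imwrite("pics/end.png",np.hstack([f(w),f(a)])[:,:,::-1])
E
```

```text
t: 23.08
ee_pos: [460.6, 397.9, 177.3]
orientation: [0.445, -3.109, 0.001]
ft_force: [-0.0, 0.4, -0.5]
width: 87.9
grasp_force: 0.0
handle ([array([465.1, 395.3]), array([45.7, 19.8]), np.float64(16.6)], 954, np.float64(89.2))
foot ([array([465.8, 396. ]), array([90.5, 25.6]), np.float64(16.3)], 642, np.float64(34.5))
```

View pics/end.png

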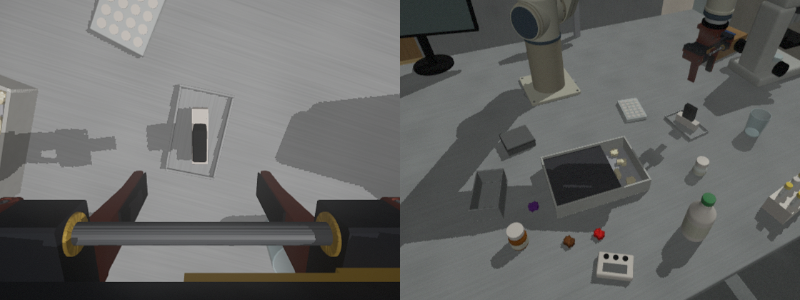

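The scraper stands upright in its dish, at (200,135) on the left and (690,115) on the right, with its top at z = 89. The chips are in the trough at (622,165), and the gripper is clear of everything.

```bash
python3 -c "
from workcell import *
print(close_job())"
```

```text
the job is handed in; nothing more can be done
None
```

I handed the job in at about 23 s: all four offcuts are in the catch trough, the scraper's foot was dipped about 21 mm below the pan rim, and the scraper is back upright in its dish with the gripper clear; the judging result was not shown to me.

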